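# Fit the flat jaw and clamp a glued cuvette box

## Robot

A 7-joint arm with a two-finger parallel gripper is mounted at the origin on a cart in front of the work surface, level with it; the furniture and walls round the work are solid. World frame = base frame: x ahead of the robot, y to its left, z up, the work surface at z = 0. Lengths are in m, angles in rad, forces in N, time in s.
With the tool pointing down it reaches from about 0.425 to 0.925 m from the base axis. Payload 6.8 kg.
Tool frame: the origin (TCP) lies on the front face of the gripper's body, between the roots of the fingers; the fingertips stand 73 mm ahead of it and the grasp point (between the pads) lies r.pinch_z ahead of it (r.pinch_z is the distance from the TCP to the grasp point, in m); z points along the fingers, y is the direction in which the jaws open and shut (so a half turn about z gives the same grasp; the last joint's range is limited). The gripper opens to 85 mm and grips with 20 to 120 N. Pads are 22 mm wide; open, the fingers measure 114 mm over their backs; the gripper's body (76 mm by 85 mm) begins 54 mm behind the grasp point. The pads swing forward as they close: fully open they stand 13 mm farther back than shut.
Start: joints at [-1.306, 0.477, 0.022, 1.555, -0.011, 1.109, -0.083], TCP at [0.246, 0.629, 0.304] pointing down, gripper open.
Joint ranges: [-2.96, 2.96], [-0.34, 2.1], [-1.41, 1.46], [0.24, 2.44], [-1.37, 4.51], [0.17, 1.92], [-2.96, 2.96]. Speed limits (rad/s): [2.39, 2.39, 3.14, 3.14, 3.14, 3.14, 3.14].

## Interface

Orientations are given as a rotation vector (axis times angle).
In Python, from bench import readout, grab_frame, r, search_frame, masks_of, tip_of gives the robot as it stands.
- The arm moves only by the tool step_arm, never from a script. Its argument "commands" is a list of rows, each a list of 7 numbers: the shift along the tool's x, y, z as a fraction of full scale, then the turn, a rotation vector about the tool's x, y, z as a fraction of full scale, then the gripper's target within -1 to 1 (shut at 1, half-way at 0, fully open at -1). In form: [[tx, ty, tz, ax, ay, az, hand], ...]. A call has exactly 10 rows; each row is the pose to reach, as a shift and turn from the pose measured when the call began, along the tool's axes at that moment, turning the shorter way round; what a row does not reach only later rows make up. Full scale, the value 1, is 500 mm for a shift and 360 degrees for a turn. A row lasts 1/8 s, in which the tool goes at most 62.5 mm and 10.7 degrees, less where a joint would pass 70% of its speed; a pose out of reach is approached as far as the arm can. A call with a number of a shift or a turn outside -1 to 1 is refused whole. A call with a gripper value outside its range is refused whole. The fingers move at their own pace and stop on an object; "newtons" is the grip in N (left out, the last holds). Time passes only in rows, so rows that repeat a pose let the fingers close, or fill a call up. It gives the time, the measured TCP pose, the force and the opening at its end, in the units of the state.
- readout.get_obs(): the state, without advancing time (a new reading comes with each control period).
- grab_frame(name): name is "scene" or "top" or "wrist"; returns a dict with "img" (420x560x3 uint8, red, green, blue), "K" (3x3 intrinsics, pixels), "world_to_cam" (4x4, takes a point from world to camera coordinates). Camera axes: x right, y down, z forward; pixel columns grow to the right and rows downward; lengths in m; the calibration is good to about 2 mm. A picture is of the moment at which its call begins. There is no depth.
- r.hand_in(): hands the job in, once; it reports no verdict.
Trained networks look in a picture, given as the dict that the camera call returned (one of the last four; its "shot" number tells which), for a name from the list of things; names that differ only in an ending like _2 or _b are one class to them, and where a whole thing is asked for, a point or a joint stands for the part that bears it (a point fixed in the world has none). Each returns a list of dicts, best first, with "p" (0 to 1); they miss things now and then, are a little off and sometimes report something else, mostly with a low value. They report only what shows in the picture. A call takes as long as a camera call.
- search_frame(thing, picture): "extent" ([centre column, centre row, width, height] in pixels, round what is visible of it).
- masks_of(thing, picture): "pixels" (420x560 bool, what is visible of it) and "extent" ([centre column, centre row, width, height] in pixels, round what is visible of it).
- tip_of(thing, picture): "point" ([column, row] in pixels: a listed point, or the origin of a listed thing).
The state is a dict: "clock": time; "joints": joint angles; "qvel": joint speeds; "tau": joint torques, N m; "tcp_pos": TCP position; "orientation": TCP orientation; "contact_force": force on the tool from outside, world axes, zero at the start; "moment": the same for the moment, N m; "grip_width": finger opening in m.
Only numpy, scipy, OpenCV 4.12 (cv2) and the standard library are available. Lean on these libraries where they do the work, as an engineer would, in place of code of your own. Each camera call takes 0.05 s, during which the arm holds its last target. There are 200 camera calls.

## Task

The cuvette box in the bench trigger clamp has just been glued: first fit the loose flat-faced jaw (not the one with the vee) fully down onto the carriage's square stub with its flat rubber pad towards the box, and let go of it. Then pump the clamp's trigger against its fixed grip, never pushing the jaw or carriage along by hand, until the jaw has closed on the box and pinched it against the end stop, and finish while still holding the trigger squeezed, pressing the box with about 20 N and never as much as 55 N, which would crush it. Leave the vee jaw, specimen jar, dropper bottle and loose red cap where they are.

Things in the scene. Friction and masses are not known exactly. Their poses are not given: they have to be found in the camera images.
- clamp: Bench trigger clamp fixed to the worktop. Origin: underside of its aluminium base plate (10 mm thick, 74 mm wide, from y = -160 to +170 mm); z up; y along the bar, the direction in which the jaw closes; x across. Along y: black grip and trigger (-131 to -85, over two grey cheeks 98 mm high, 36 mm wide), carriage with square stub, box, end stop. The feed bar's tail sticks out behind to y = -196.
- end_stop: The clamp's fixed end stop (same origin and axes as the clamp): upright plate 72 mm wide, 82 mm high, its rubber face at y = +127 mm. Room overhead: a wall shelf overhangs the worktop from world x = 0.60 m on, 0.475 m up, and a thin tube hangs from it at world x 0.555 to 0.64, y 0.09 to 0.13, down to 0.19 m above the worktop.
- stub_seat (a point): Foot of the upright square steel stub, on the dark carriage's top face, 42 mm over the worktop; axes parallel to the clamp's. Stub 14 mm square, sides along the clamp's x and y, 34.5 mm tall, its top 4.5 mm tapered. Carriage 58 mm (x) by 44 mm (y). The trigger (up to 142 mm high) is at least 75 mm behind the stub (-y), the box 35 mm or more ahead.
- flat_jaw: Loose flat-faced jaw, 0.16 kg, standing upright: aluminium block 46 mm (x) by 38 mm (y), 42 mm high, with an upright 16 mm square bore right through, and a plate 60 mm wide with a flat rubber pad on its +y side. Origin: bore axis at the underside; z up. Fitted, its underside rests on the carriage and its +y points along the clamp's +y. Take it from above across the 46 mm, behind the plate.
- jaw_pad (a point): Centre of the flat jaw's rubber face, 25 mm in front (+y) of its bore axis, 21 mm above its underside.
- vee_jaw: The other loose jaw: same block and bore, but its front is a vee groove for tubes, reaching 37 mm in front of the bore. To be left alone. Origin: bore axis at the underside; +y towards the vee.
- cuvette_box: Small plastic cuvette box with lid, 68 x 68 mm at the lid, 53 mm high, loose (0.09 kg), standing on the clamp's base plate between jaw and end stop, 1 to 10 mm short of the end stop's face and nearly square to it. Origin: centre of its underside.
- trigger_roll (a point): Centre of the trigger's finger roll: black bar, 14 mm diameter, 34 mm long across the clamp (x), at the top of the trigger, 133 mm over the worktop (its top 140 mm). Squeezing moves it towards the fixed grip, along the clamp's -y, by up to 16 mm.
- grip_back (a point): Middle of the back face (-y side) of the fixed black grip, 134 mm over the worktop. The grip is 12 mm thick (y), 34 mm wide (x), reaches 152 mm over the worktop and is free down to 100 mm. From this face to the front of the roll: 46 mm at rest, 30 mm fully squeezed. The grip does not move, so only the roll yields to closing fingers.
- trigger (a joint): Trigger angle in rad: 0 at rest, 0.34 fully squeezed. A spring returns it (2 N on the roll at rest, 4 N squeezed). Once the jaw has closed on the box and the box on the end stop the trigger stops short, and the box is pressed with the push on the roll less up to 5 N. Released, the pawl keeps the bar forward but the pressure is lost.
- feed (a joint): Travel in m of bar, carriage and stub along the clamp's +y, larger = nearer the box, range 0 to 0.060. A full squeeze moves it 12 mm (10 to 14; two 6 mm teeth; the first one 10 to 17); on release the trigger springs back for the next stroke while a pawl keeps the bar forward. At the start the jaw, once fitted, is 22 to 42 mm short of clamping.
- specimen_jar: Specimen jar with red lid, 66 mm across, 59 mm tall, loose bystander. Origin: centre of its underside.
- dropper_bottle: Clear dropper bottle, 30 mm across, 90 mm tall, loose bystander. Origin: centre of its underside.
- screw_cap: Red screw cap lying open side up, 42 mm across, 16 mm high, loose bystander. Origin: centre of its underside.

How it is judged:
By the outcome, as a careful person would: the job done as asked, in the order asked, and still so for the second after the job is handed in, while the arm keeps its last pose, push and grip.
It also fails if it takes over 67 s, if anything falls off the work surface, if the arm or the gripper's body presses on something with over 40 N, if the wrist force passes 120 N, or if a joint passes its speed limit or range.

## Working session

There is one attempt and no reset: what is moved stays moved. The work goes in short steps, Python scripts to look and compute and a tool call to move; the robot and the scene stay as the last step left them, time stands still between calls to the robot, and variables do not carry over. Pictures are saved under pics/ and viewed, about 8 in all and at most 12, crops included, and the job is handed in when it is done.

Besides the shell and the picture viewer there is one more tool, called after ">>>" by a JSON object that holds its "fn" and its "kwargs", one argument or row to a line. step_arm: Moves the arm, as the interface text tells. Its arguments: {"type":"object","properties":{"commands":{"type":"array"},"newtons":{"type":"number"}},"required":["commands"]}

```bash
mkdir -p pics
cat > h.py <<'E'
from bench import readout, grab_frame, r, search_frame, masks_of, tip_of
import numpy as np, cv2
from scipy.spatial.transform import Rotation as R
np.set_printoptions(precision=4,suppress=True)
def save(f,n): cv2.imwrite('pics/'+n+'.png',f['img'][:,:,::-1])
def ray(f,uv):
    M=np.array(f['world_to_cam']);K=np.array(f['K'])
    d=np.linalg.inv(K)@np.array([uv[0],uv[1],1.]);Rm=M[:3,:3];c=-Rm.T@M[:3,3]
    return c,Rm.T@d
def atz(f,uv,z):
    c,d=ray(f,uv);return c+d*(z-c[2])/d[2]
def proj(f,p):
    q=np.array(f['world_to_cam'])@np.append(p,1);u=np.array(f['K'])@q[:3];return u[:2]/u[2]
E
python3 - <<'E'
from h import *
o=readout.get_obs(); print({k:np.array(v) for k,v in o.items()}, r.pinch_z)
Z=dict(clamp=0,end_stop=0,stub_seat=.042,flat_jaw=0,jaw_pad=.021,vee_jaw=0,cuvette_box=.01,trigger_roll=.133,grip_back=.134,specimen_jar=0,dropper_bottle=0,screw_cap=0)
ims=[]
for n in ('scene','top','wrist'):
    f=grab_frame(n); save(f,n+'0'); print(n,'cam',ray(f,(280,210))[0])
    for t,z in Z.items():
        for d in tip_of(t,f)[:2]:
            if d['p']>.2: print(t,round(d['p'],2),np.array(d['point']),atz(f,d['point'],z))
E
```

```text
{'clock': array(0.), 'joints': array([-1.3061,  0.4778,  0.0223,  1.5564, -0.0115,  1.1093, -0.0831]), 'qvel': array([-0.0005,  0.0005, -0.001 , -0.0005, -0.0011, -0.0018,  0.0007]), 'tau': array([  0.0003, -59.6452,   1.6077, -28.1194,   0.0124,   0.0093,
         0.    ]), 'tcp_pos': array([0.2457, 0.6282, 0.3029]), 'orientation': array([-0.5821, -3.087 ,  0.0028]), 'contact_force': array([ 0.0082, -0.2181,  0.4767]), 'moment': array([ 0.001 , -0.0058,  0.027 ]), 'grip_width': array(0.0853)} 0.0539
scene cam [ 0.0385 -0.6895  0.5084]
clamp 0.71 [223.2 242.9] [ 0.4476 -0.05    0.    ]
end_stop 0.43 [294.4 283.9] [ 0.4674 -0.2651  0.    ]
stub_seat 0.73 [220.9 220.7] [ 0.4633 -0.0239  0.042 ]
flat_jaw 0.61 [305.7 293.8] [ 0.4631 -0.3007  0.    ]
jaw_pad 0.93 [297.7 283.1] [ 0.456  -0.2852  0.021 ]
jaw_pad 0.37 [266.  212.8] [ 0.5885 -0.0388  0.021 ]
vee_jaw 0.77 [352.1 328.1] [ 0.4591 -0.4164  0.    ]
cuvette_box 0.62 [207.1 218.4] [0.4735 0.0545 0.01  ]
trigger_roll 0.46 [242.3 207.5] [ 0.4413 -0.1405  0.133 ]
grip_back 0.84 [250.6 210.5] [ 0.4447 -0.1625  0.134 ]
specimen_jar 0.59 
[... 236 characters left out ...]
 242.3] [ 0.4593 -0.0574  0.    ]
top cam [ 0.4238 -0.1618  1.0898]
clamp 0.66 [236.  244.9] [ 0.4612 -0.0338  0.    ]
stub_seat 0.92 [230.7 246.1] [ 0.457  -0.0267  0.042 ]
jaw_pad 0.6 [342.9 244.3] [ 0.461  -0.2834  0.021 ]
vee_jaw 0.87 [400.5 247. ] [ 0.455  -0.4203  0.    ]
vee_jaw 0.32 [235.6 241.4] [ 0.4694 -0.0328  0.    ]
cuvette_box 0.8 [198.8 241. ] [0.4702 0.0526 0.01  ]
trigger_roll 0.64 [277.1 250.3] [ 0.4452 -0.1347  0.133 ]
grip_back 0.89 [296.5 255.5] [ 0.4344 -0.1747  0.134 ]
specimen_jar 0.86 [316.7 189.8] [ 0.5917 -0.2258  0.    ]
dropper_bottle 0.68 [220.4 179.3] [0.6186 0.0052 0.    ]
screw_cap 0.75 [280.  188.2] [ 0.5961 -0.1382  0.    ]
wrist cam [0.1824 0.6526 0.3745]
```

View pics/scene0.png

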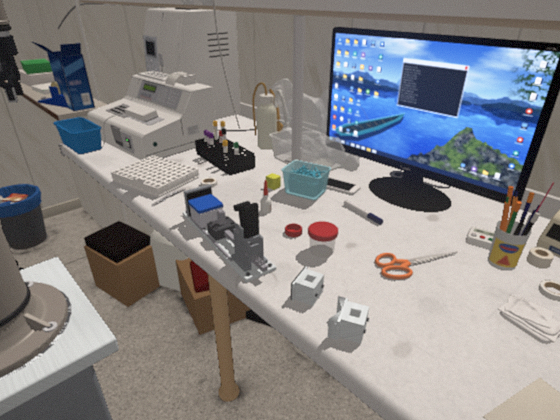

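View pics/top0.png

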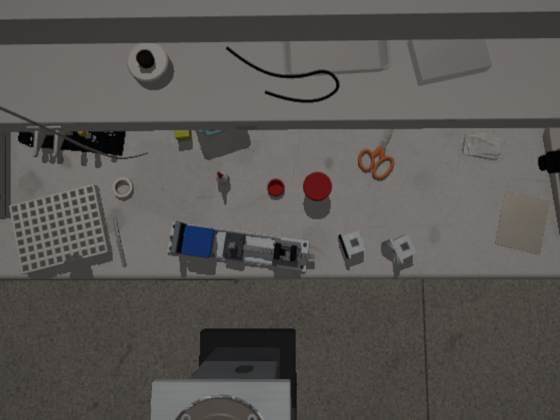

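Clamp lies with +y to the image left; two loose jaws to the right of it, near (.46,-.30) and (.455,-.42). Next I move over the jaws for a wrist look.

```bash
cat >> h.py <<'E'
def Rdown(yaw):  # tool y at angle yaw (deg) in world, z down
    a=np.radians(yaw);y=np.array([np.cos(a),np.sin(a),0]);z=np.array([0,0,-1.]);return R.from_matrix(np.c_[np.cross(y,z),y,z])
def row(p,yaw,o=None,frm=None):
    o=o or readout.get_obs()
    p0,R0=(np.array(o['tcp_pos']),R.from_rotvec(o['orientation'])) if frm is None else (np.array(frm[0]),Rdown(frm[1]))
    t=R0.inv().apply(np.array(p)-p0)/.5; w=(R0.inv()*Rdown(yaw)).as_rotvec()/(2*np.pi)
    print('row',np.r_[t,w]); return np.r_[t,w]
E
python3 -c "
from h import *
row((.45,.18,.30),25)
row((.45,-.31,.30),-5,frm=((.45,.18,.30),25))"
```

```text
row [-0.7071 -0.6869  0.0078  0.     -0.      0.1212]
row [-0.8882 -0.4142  0.      0.      0.      0.0833]
```

>>> {"fn": "step_arm", "kwargs": {
  "commands": [
    [-0.7071, -0.6869, 0.0078, 0, 0, 0.1212, -1],
    [-0.7071, -0.6869, 0.0078, 0, 0, 0.1212, -1],
    [-0.7071, -0.6869, 0.0078, 0, 0, 0.1212, -1],
    [-0.7071, -0.6869, 0.0078, 0, 0, 0.1212, -1],
    [-0.7071, -0.6869, 0.0078, 0, 0, 0.1212, -1],
    [-0.7071, -0.6869, 0.0078, 0, 0, 0.1212, -1],
    [-0.7071, -0.6869, 0.0078, 0, 0, 0.1212, -1],
    [-0.7071, -0.6869, 0.0078, 0, 0, 0.1212, -1],
    [-0.7071, -0.6869, 0.0078, 0, 0, 0.1212, -1],
    [-0.7071, -0.6869, 0.0078, 0, 0, 0.1212, -1]
  ]
}}

```text
clock: 3.2
tcp_pos: [0.4499, 0.1806, 0.3001]
orientation: [-1.688, -2.65, -0.001]
contact_force: [-0.6, 0.1, -0.5]
grip_width: 0.0854
```

>>> {"fn": "step_arm", "kwargs": {
  "commands": [
    [-0.888, -0.414, 0, 0, 0, 0.0833, -1],
    [-0.888, -0.414, 0, 0, 0, 0.0833, -1],
    [-0.888, -0.414, 0, 0, 0, 0.0833, -1],
    [-0.888, -0.414, 0, 0, 0, 0.0833, -1],
    [-0.888, -0.414, 0, 0, 0, 0.0833, -1],
    [-0.888, -0.414, 0, 0, 0, 0.0833, -1],
    [-0.888, -0.414, 0, 0, 0, 0.0833, -1],
    [-0.888, -0.414, 0, 0, 0, 0.0833, -1],
    [-0.888, -0.414, 0, 0, 0, 0.0833, -1],
    [-0.888, -0.414, 0, 0, 0, 0.0833, -1]
  ]
}}

```text
clock: 4.45
tcp_pos: [0.451, -0.3074, 0.2993]
orientation: [-2.312, -2.125, -0.001]
contact_force: [-0.4, 1.7, -0.3]
grip_width: 0.0851
```

Run:
```python
from h import *
f=grab_frame('wrist'); save(f,'w1'); print('cam',ray(f,(280,210))[0])
for t,z in dict(flat_jaw=0,jaw_pad=.021,vee_jaw=0).items():
    for d in tip_of(t,f)[:2]: print(t,round(d['p'],2),np.array(d['point']),atz(f,d['point'],z))
```

```text
cam [ 0.4574 -0.2402  0.37  ]
flat_jaw 0.75 [288.3 182.3] [ 0.4644 -0.3093  0.    ]
jaw_pad 0.56 [280.5 164. ] [ 0.4564 -0.2828  0.021 ]
jaw_pad 0.43 [287.5 181.7] [ 0.4631 -0.3046  0.021 ]
vee_jaw 0.98 [288.3 264.1] [ 0.456  -0.4229  0.    ]
```

View pics/w1.png

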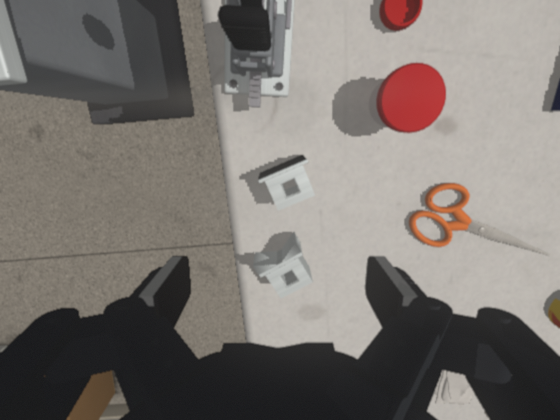

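Flat jaw (dark pad) near (287,183), vee jaw at (288,265). Enlarging the flat jaw to measure its yaw and bore centre.

Run:
```python
import cv2
i=cv2.imread('pics/w1.png')[145:220,245:330]
cv2.imwrite('pics/w1c.png',cv2.resize(i,None,fx=8,fy=8,interpolation=cv2.INTER_CUBIC))
```

```text
(no output)
```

View pics/w1c.png

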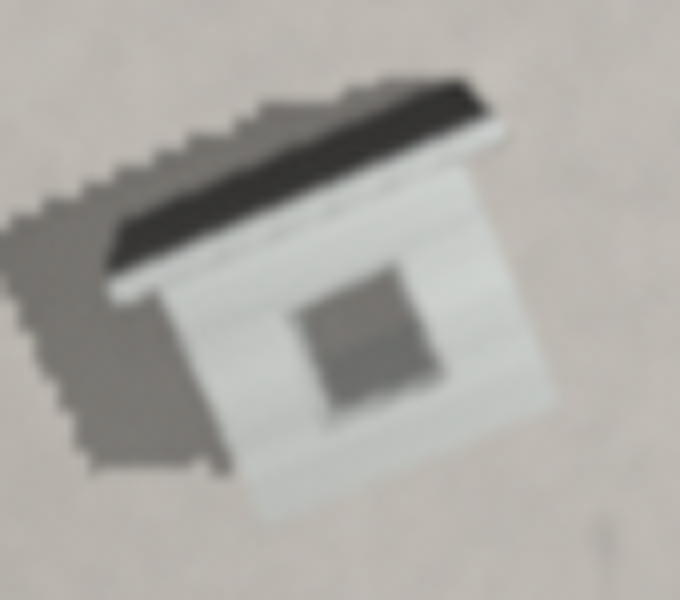

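Run:
```python
from h import *
f=grab_frame('wrist')
g=lambda a:atz(f,((a[0]+.5)/8-.5+245,(a[1]+.5)/8-.5+145),.042)[:2]
P=[g(a) for a in [(293,310),(398,268),(443,375),(333,415)]]
print('bore',np.mean(P,0),P)
L=[('plate',(115,300),(505,130)),('bot',(268,520),(555,400)),('left',(163,295),(268,520)),('right',(465,175),(555,400))]
for n,a,b in L:
    a,b=g(a),g(b);d=b-a;print(n,a,b,np.linalg.norm(d),np.degrees(np.arctan2(d[1],d[0])))
lm=(g((163,295))+g((268,520)))/2;rm=(g((465,175))+g((555,400)))/2
print('block mid-ish',(lm+rm)/2)
row((.461,-.303,.2),14)
```

```text
bore [ 0.4656 -0.3075] [array([ 0.4555, -0.302 ]), array([ 0.4707, -0.2972]), array([ 0.476 , -0.3131]), array([ 0.46  , -0.3176])]
plate [ 0.4306 -0.2985] [ 0.4867 -0.2792] 0.05932056093140095 18.922629134859424
bot [ 0.4495 -0.3324] [ 0.4917 -0.318 ] 0.044629477095480465 18.758223899968424
left [ 0.4374 -0.2983] [ 0.4495 -0.3324] 0.03611332110158227 -70.53309508791929
right [ 0.4809 -0.285 ] [ 0.4917 -0.318 ] 0.03478196673378452 -71.78053326354294
block mid-ish [ 0.4649 -0.3084]
row [ 0.0108  0.0198  0.1996  0.0001 -0.0002 -0.0523]
```

Run:
```python
from h import *
row((.4653,-.3078,.17),18.8); row((.4653,-.3078,.08),18.8)
```

```text
row [ 0.0018  0.0291  0.2596  0.0001 -0.0002 -0.0656]
row [ 0.0016  0.0291  0.4396  0.0001 -0.0002 -0.0656]
```

>>> {"fn": "step_arm", "kwargs": {
  "commands": [
    [0.0018, 0.0291, 0.26, 0, 0, -0.0656, -1],
    [0.0018, 0.0291, 0.26, 0, 0, -0.0656, -1],
    [0.0018, 0.0291, 0.26, 0, 0, -0.0656, -1],
    [0.0018, 0.0291, 0.26, 0, 0, -0.0656, -1],
    [0.0016, 0.0291, 0.3, 0, 0, -0.0656, -1],
    [0.0016, 0.0291, 0.34, 0, 0, -0.0656, -1],
    [0.0016, 0.0291, 0.39, 0, 0, -0.0656, -1],
    [0.0016, 0.0291, 0.44, 0, 0, -0.0656, -1],
    [0.0016, 0.0291, 0.44, 0, 0, -0.0656, -1],
    [0.0016, 0.0291, 0.44, 0, 0, -0.0656, -1]
  ]
}}

```text
clock: 5.95
tcp_pos: [0.4661, -0.3082, 0.0812]
orientation: [1.828, 2.553, 0.002]
contact_force: [-0.0, 0.7, -0.4]
grip_width: 0.085
```

>>> {"fn": "step_arm", "kwargs": {
  "commands": [
    [0, 0, 0, 0, 0, 0, 0.8],
    [0, 0, 0, 0, 0, 0, 0.8],
    [0, 0, 0, 0, 0, 0, 0.8],
    [0, 0, 0, 0, 0, 0, 0.8],
    [0, 0, 0, 0, 0, 0, 0.8],
    [0, 0, 0, 0, 0, 0, 0.8],
    [0, 0, 0, 0, 0, 0, 0.8],
    [0, 0, 0, 0, 0, 0, 0.8],
    [0, 0, 0, 0, 0, 0, 0.8],
    [0, 0, 0, 0, 0, 0, 0.8]
  ],
  "newtons": 40
}}

```text
clock: 7.2
tcp_pos: [0.4666, -0.3085, 0.0822]
orientation: [1.828, 2.552, 0.003]
contact_force: [-0.8, 0.6, 6.5]
grip_width: 0.0453
```

Run:
```python
from h import *
row((.4666,-.3085,.27),18.8); row((.452,-.09,.27),-8.9)
```

```text
row [-0.0003  0.0013 -0.3757  0.0005  0.0002 -0.0001]
row [ 0.4228  0.1143 -0.3758  0.0006  0.0001  0.0769]
```

>>> {"fn": "step_arm", "kwargs": {
  "commands": [
    [0, 0, -0.12, 0, 0, 0, 0.8],
    [0, 0, -0.24, 0, 0, 0, 0.8],
    [0, 0, -0.36, 0, 0, 0, 0.8],
    [0, 0, -0.376, 0, 0, 0, 0.8],
    [0.4228, 0.1143, -0.376, 0, 0, 0.0769, 0.8],
    [0.4228, 0.1143, -0.376, 0, 0, 0.0769, 0.8],
    [0.4228, 0.1143, -0.376, 0, 0, 0.0769, 0.8],
    [0.4228, 0.1143, -0.376, 0, 0, 0.0769, 0.8],
    [0.4228, 0.1143, -0.376, 0, 0, 0.0769, 0.8],
    [0.4228, 0.1143, -0.376, 0, 0, 0.0769, 0.8]
  ]
}}

```text
clock: 8.45
tcp_pos: [0.4515, -0.0903, 0.2696]
orientation: [2.385, 2.041, 0.003]
contact_force: [0.2, -0.3, -1.5]
grip_width: 0.0453
```

Run:
```python
from h import *
f=grab_frame('wrist'); save(f,'w2')
Z=dict(clamp=0,stub_seat=.042,flat_jaw=.19,jaw_pad=.21,cuvette_box=.01,trigger_roll=.133,grip_back=.134)
print(np.array(readout.get_obs()['tcp_pos']))
for t,z in Z.items():
    for d in tip_of(t,f)[:1]: print(t,round(d['p'],2),np.array(d['point']),atz(f,d['point'],z))
```

```text
[ 0.4516 -0.091   0.2697]
clamp 0.72 [275.2 144.1] [ 0.4572 -0.0425  0.    ]
stub_seat 0.92 [277.5 136.1] [ 0.4613 -0.0329  0.042 ]
flat_jaw 0.81 [278.7 250.2] [ 0.4531 -0.0887  0.19  ]
cuvette_box 0.86 [271.7  55.8] [0.4675 0.0451 0.01  ]
grip_back 0.96 [277.1 320.5] [ 0.4389 -0.1739  0.134 ]
```

View pics/w2.png

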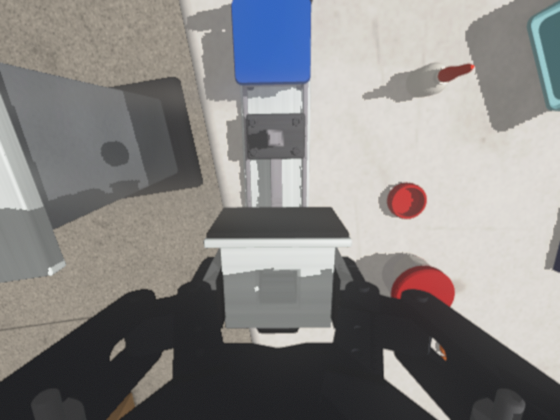

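Jaw held square at bore (278,285), stub at (276,135), box blue above. Enlarging the two.

Run:
```python
import cv2,numpy as np
i=cv2.imread('pics/w2.png')
z=lambda a,s:cv2.resize(a,None,fx=s,fy=s,interpolation=cv2.INTER_CUBIC)
a=z(i[100:170,235:315],5);b=z(i[200:335,200:355],2.5)[:,:388]
c=np.zeros((350,790,3),np.uint8);c[:a.shape[0],:400]=a;c[:b.shape[0],400:400+b.shape[1]]=b
cv2.imwrite('pics/w2c.png',c)
```

```text
(no output)
```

View pics/w2c.png

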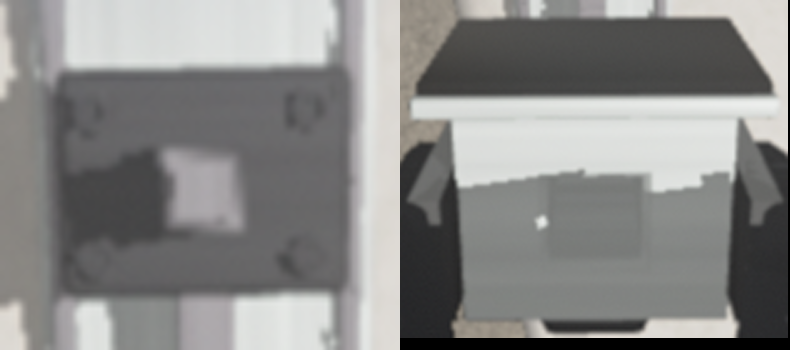

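```bash
cat > m.py <<'E'
from h import *
from scipy.optimize import least_squares
f=grab_frame('wrist'); o=readout.get_obs(); print(np.array(o['tcp_pos']))
A=lambda a:((a[0]+.5)/5-.5+235,(a[1]+.5)/5-.5+100)
B=lambda a:((a[0]-400+.5)/2.5-.5+200,(a[1]+.5)/2.5-.5+200)
car=[(58,75),(345,70),(350,290),(62,295)]
P=np.array([atz(f,A(a),.042)[:2] for a in car]);c=P.mean(0)
d=P[1]-P[0]+P[2]-P[3];print('carriage',c,'w',np.linalg.norm(P[1]-P[0]),np.linalg.norm(P[2]-P[1]),'yaw',np.degrees(np.arctan2(d[1],d[0])))
yaw=np.arctan2(d[1],d[0]);ex=np.array([np.cos(yaw),np.sin(yaw)]);ey=np.array([-ex[1],ex[0]])
inv=lambda uv:((np.array(uv)-(235,100)+.5)*5-.5)
for h,z in((.007,.042),(.007,.072),(.004,.0765)):
    print('stub pred z',z,[inv(proj(f,np.append(c+sx*h*ex+sy*h*ey,z))).round(0) for sx,sy in((-1,1),(1,1),(1,-1),(-1,-1))])
zt=o['tcp_pos'][2]-.0822+.042
for z in (zt-.004,zt,zt+.004):
    Q=np.array([atz(f,B(a),z)[:2] for a in [(452,118),(740,118),(728,318),(465,318)]])
    bo=np.array([atz(f,B(a),z)[:2] for a in [(547,174),(650,174),(650,260),(548,261)]])
    e=Q[1]-Q[0];e2=Q[2]-Q[3]
    print('jaw z',z,Q.mean(0),'sides',[np.linalg.norm(Q[i]-Q[(i+1)%4]) for i in range(4)],'yaw',np.degrees(np.arctan2(e[1],e[0])),np.degrees(np.arctan2(e2[1],e2[0])),'bore',bo.mean(0),[np.linalg.norm(bo[i]-bo[(i+1)%4]) for i in range(4)])
print('tool yaw',np.degrees(np.arctan2(*R.from_rotvec(o['orientation']).as_matrix()[[1,0],1])))
E
python3 m.py
```

```text
[ 0.452  -0.0905  0.2701]
carriage [ 0.4598 -0.0334] w 0.05540237532193421 0.04208473051350818 yaw -7.9685508225667405
stub pred z 0.042 [array([167., 148.]), array([239., 147.]), array([240., 220.]), array([169., 222.])]
stub pred z 0.072 [array([162., 150.]), array([242., 149.]), array([243., 230.]), array([164., 231.])]
stub pred z 0.0765 [array([179., 168.]), array([225., 167.]), array([226., 215.]), array([180., 215.])]
jaw z 0.2258833599170926 [ 0.4528 -0.0916] sides [np.float64(0.0483617904366305), np.float64(0.03933678209573172), np.float64(0.04796792928377897), np.float64(0.039297953587295584)] yaw -8.991776824321212 -9.03990834043674 bore [ 0.4534 -0.0909] [np.float64(0.017689158027813644), np.float64(0.016876022929732906), np.float64(0.018154818426147017), np.float64(0.017069167983801207)]
jaw z 0.2298833599170926 [ 0.4532 -0.0893] sides [np.float64(0.04667702552293106), np.float64(0.037966418639491), np.float64(0.046296885190694345), np.float64(0.037928942787936945)] yaw -8.991776824321207 -9.039908340436742 bore [ 0.4537 -0.0885] [np.float64(0.01707292623554373), np.float64(0.016288118076374397), np.float64(0.01752236456488986), np.float64(0.01647453459522079)]
jaw z 0.2338833599170926 [ 0.4535 -0.0869] sides [np.float64(0.04499226060923156), np.float64(0.036596055183250285), np.float64(0.04462584109760966), np.float64(0.03655993198857834)] yaw -8.99177682432121 -9.039908340436739 bore [ 0.454  -0.0862] [np.float64(0.016456694443273866), np.float64(0.015700213223015888), np.float64(0.01688991070363271), np.float64(0.01587990120664036)]
tool yaw -8.960879466745476
```

Run:
```python
from h import *
row((.454,-.070,.19),-8.5)
```

```text
row [ 0.041  -0.003   0.1602  0.0006 -0.0001 -0.0013]
```

>>> {"fn": "step_arm", "kwargs": {
  "commands": [
    [0.041, -0.003, 0.05, 0, 0, -0.0013, 0.8],
    [0.041, -0.003, 0.1, 0, 0, -0.0013, 0.8],
    [0.041, -0.003, 0.16, 0, 0, -0.0013, 0.8],
    [0.041, -0.003, 0.16, 0, 0, -0.0013, 0.8],
    [0.041, -0.003, 0.16, 0, 0, -0.0013, 0.8],
    [0.041, -0.003, 0.16, 0, 0, -0.0013, 0.8],
    [0.041, -0.003, 0.16, 0, 0, -0.0013, 0.8],
    [0.041, -0.003, 0.16, 0, 0, -0.0013, 0.8],
    [0.041, -0.003, 0.16, 0, 0, -0.0013, 0.8],
    [0.041, -0.003, 0.16, 0, 0, -0.0013, 0.8]
  ]
}}

```text
clock: 10.15
tcp_pos: [0.454, -0.07, 0.1901]
orientation: [2.378, 2.049, 0.004]
contact_force: [0.6, -0.0, -1.2]
grip_width: 0.0453
```

Run:
```python
from h import *
f=grab_frame('wrist'); save(f,'w3');i=f['img'][:,:,::-1]
Z=dict(stub_seat=.042,flat_jaw=.108,cuvette_box=.01)
o=readout.get_obs();print(np.array(o['tcp_pos']), ray(f,(280,210))[0])
for t,z in Z.items():
    for d in tip_of(t,f)[:1]: print(t,round(d['p'],2),np.array(d['point']),atz(f,d['point'],z))
p=proj(f,(.461,-.03,.06));print(p)
a=i[100:220,200:360];cv2.imwrite('pics/w3c.png',cv2.resize(a,None,fx=5,fy=5,interpolation=cv2.INTER_CUBIC))
```

```text
[ 0.454  -0.07    0.1901] [ 0.4644 -0.0031  0.2608]
stub_seat 0.63 [276.8 168.5] [ 0.4598 -0.0331  0.042 ]
flat_jaw 0.92 [278.4 251.3] [ 0.4552 -0.0701  0.108 ]
cuvette_box 0.82 [272.3  62. ] [0.4679 0.0447 0.01  ]
[277.8514 167.414 ]
```

View pics/w3c.png

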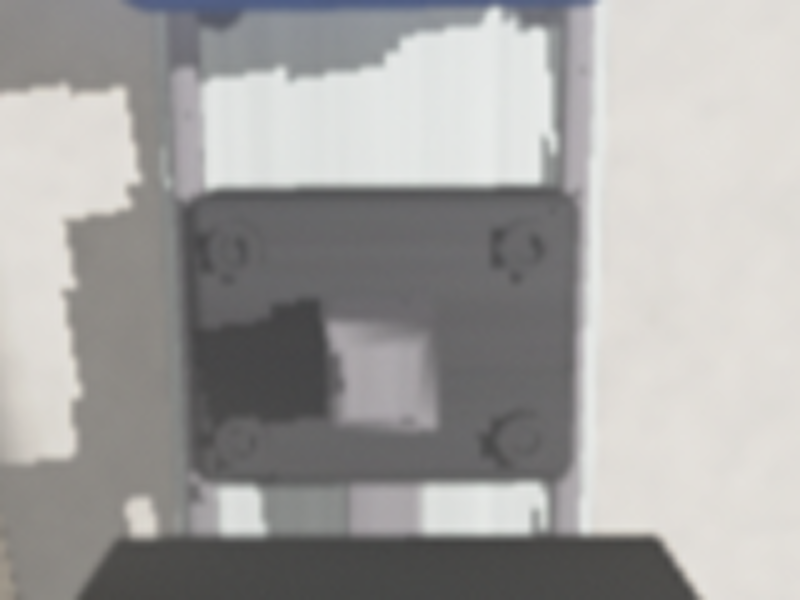

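```bash
cat > m2.py <<'E'
from h import *
f=grab_frame('wrist'); o=readout.get_obs()
A=lambda a:((a[0]+.5)/5-.5+200,(a[1]+.5)/5-.5+100)
inv=lambda uv:((np.array(uv)-(200,100)+.5)*5-.5)
P=np.array([atz(f,A(a),.042)[:2] for a in [(193,190),(577,190),(577,478),(193,478)]]);c=P.mean(0)
d=P[1]-P[0]+P[2]-P[3];yaw=np.arctan2(d[1],d[0])
print('carriage',c,[np.linalg.norm(P[i]-P[(i+1)%4]) for i in range(4)],np.degrees(yaw))
ex=np.array([np.cos(yaw),np.sin(yaw)]);ey=np.array([-ex[1],ex[0]])
for h,z in((.007,.042),(.007,.072),(.005,.0765)):
    print('stub z',z,*[inv(proj(f,np.append(c+sx*h*ex+sy*h*ey,z))).round(0) for sx,sy in((-1,1),(1,1),(1,-1),(-1,-1))])
S=[(233,248),(522,248),(518,435),(237,438)]
print('screws',np.mean([atz(f,A(a),.042)[:2] for a in S],0))
E
python3 m2.py
python3 - <<'E'
import cv2
i=cv2.imread('pics/w3.png')
cv2.imwrite('pics/w3j.png',cv2.resize(i[195:335,195:360],None,fx=4,fy=4,interpolation=cv2.INTER_CUBIC))
E
```

```text
carriage [ 0.4598 -0.0321] [np.float64(0.05540252398979561), np.float64(0.042642148367659866), np.float64(0.05841169556445085), np.float64(0.04261773802169591)] -8.463605824638872
stub z 0.042 [337. 290.] [433. 290.] [432. 385.] [338. 385.]
stub z 0.072 [330. 314.] [440. 314.] [439. 423.] [331. 423.]
stub z 0.0765 [345. 335.] [425. 335.] [424. 414.] [345. 414.]
screws [ 0.4585 -0.0328]
```

View pics/w3j.png

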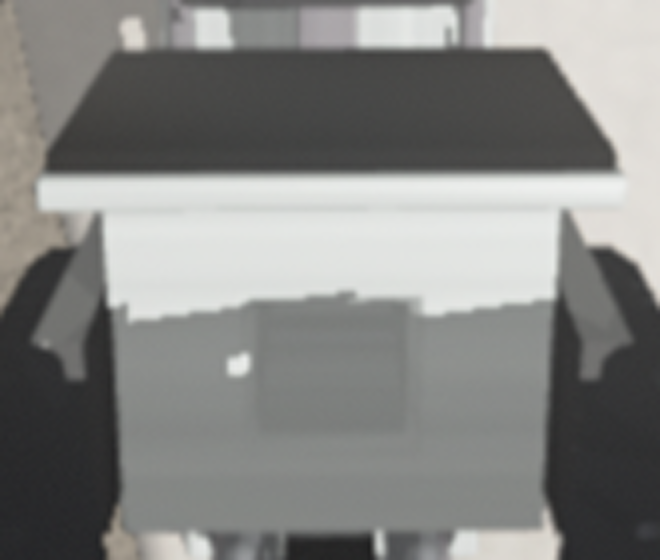

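```bash
cat > m3.py <<'E'
from h import *
f=grab_frame('wrist'); o=readout.get_obs();t=np.array(o['tcp_pos'])
B=lambda a:((a[0]+.5)/4-.5+195,(a[1]+.5)/4-.5+195)
for dz in (-.042,-.040,-.038):
    z=t[2]+dz
    Q=np.array([atz(f,B(a),z)[:2] for a in [(102,209),(562,209),(547,528),(120,528)]])
    b=np.array([atz(f,B(a),z)[:2] for a in [(255,297),(418,297),(418,432),(258,432)]])
    e=Q[1]-Q[0]
    print(dz,'blk',Q.mean(0)-t[:2],[round(1e3*np.linalg.norm(Q[i]-Q[(i+1)%4]),1) for i in range(4)],'yaw',np.degrees(np.arctan2(e[1],e[0])),'bore-tcp',b.mean(0)-t[:2],[round(1e3*np.linalg.norm(b[i]-b[(i+1)%4]),1) for i in range(4)])
Rm=np.array(f['world_to_cam'])[:3,:3];print('cam axis',Rm[2],'tool z',R.from_rotvec(o['orientation']).as_matrix()[:,2])
E
python3 m3.py
```

```text
-0.042 blk [0.0009 0.0004] [np.float64(47.4), np.float64(38.5), np.float64(47.7), np.float64(38.4)] yaw -8.50340972033639 bore-tcp [0.0015 0.0015] [np.float64(17.2), np.float64(16.2), np.float64(17.4), np.float64(16.2)]
-0.04 blk [0.0011 0.0016] [np.float64(46.5), np.float64(37.8), np.float64(46.9), np.float64(37.7)] yaw -8.503409720336379 bore-tcp [0.0017 0.0027] [np.float64(16.9), np.float64(15.9), np.float64(17.1), np.float64(15.9)]
-0.038 blk [0.0012 0.0028] [np.float64(45.7), np.float64(37.1), np.float64(46.0), np.float64(37.1)] yaw -8.503409720336379 bore-tcp [0.0019 0.0038] [np.float64(16.5), np.float64(15.6), np.float64(16.8), np.float64(15.6)]
cam axis [-0.0375 -0.2685 -0.9625] tool z [ 0.0035 -0.0002 -1.    ]
```

Run:
```python
from h import *
row((.458,-.035,.19),-8.4);row((.458,-.035,.165),-8.4);row((.458,-.035,.153),-8.4)
```

```text
row [ 0.0705 -0.0023  0.0001  0.0006 -0.     -0.0003]
row [ 0.0705 -0.0025  0.0501  0.0006 -0.     -0.0003]
row [ 0.0705 -0.0026  0.0741  0.0006 -0.     -0.0003]
```

>>> {"fn": "step_arm", "kwargs": {
  "commands": [
    [0.0705, -0.0023, 0, 0, 0, 0, 0.8],
    [0.0705, -0.0023, 0, 0, 0, 0, 0.8],
    [0.0705, -0.0025, 0.05, 0, 0, 0, 0.8],
    [0.0705, -0.0025, 0.05, 0, 0, 0, 0.8],
    [0.0705, -0.0025, 0.058, 0, 0, 0, 0.8],
    [0.0705, -0.0025, 0.062, 0, 0, 0, 0.8],
    [0.0705, -0.0025, 0.066, 0, 0, 0, 0.8],
    [0.0705, -0.0026, 0.07, 0, 0, 0, 0.8],
    [0.0705, -0.0026, 0.074, 0, 0, 0, 0.8],
    [0.0705, -0.0026, 0.074, 0, 0, 0, 0.8]
  ]
}}

```text
clock: 11.7
tcp_pos: [0.4579, -0.035, 0.153]
orientation: [2.378, 2.049, 0.004]
contact_force: [0.2, 0.5, -1.9]
grip_width: 0.0457
```

>>> {"fn": "step_arm", "kwargs": {
  "commands": [
    [0, 0, 0.008, 0, 0, 0, 0.8],
    [0, 0, 0.016, 0, 0, 0, 0.8],
    [0, 0, 0.024, 0, 0, 0, 0.8],
    [0, 0, 0.032, 0, 0, 0, 0.8],
    [0, 0, 0.038, 0, 0, 0, 0.8],
    [0, 0, 0.044, 0, 0, 0, 0.8],
    [0, 0, 0.048, 0, 0, 0, 0.8],
    [0, 0, 0.051, 0, 0, 0, 0.8],
    [0, 0, 0.054, 0, 0, 0, 0.8],
    [0, 0, 0.054, 0, 0, 0, 0.8]
  ]
}}

```text
clock: 12.95
tcp_pos: [0.458, -0.035, 0.1259]
orientation: [2.378, 2.049, 0.003]
contact_force: [0.4, 0.3, -1.3]
grip_width: 0.0455
```

>>> {"fn": "step_arm", "kwargs": {
  "commands": [
    [0, 0, 0.001, 0, 0, 0, 0.8],
    [0, 0, 0.002, 0, 0, 0, 0.8],
    [0, 0, 0.003, 0, 0, 0, 0.8],
    [0, 0, 0.004, 0, 0, 0, 0.8],
    [0, 0, 0.005, 0, 0, 0, 0.8],
    [0, 0, 0.005, 0, 0, 0, 0.8],
    [0, 0, 0.005, 0, 0, 0, 0.8],
    [0, 0, 0.005, 0, 0, 0, 0.8],
    [0, 0, 0.005, 0, 0, 0, 0.8],
    [0, 0, 0.005, 0, 0, 0, 0.8]
  ]
}}

```text
clock: 14.2
tcp_pos: [0.458, -0.035, 0.124]
orientation: [2.379, 2.05, 0.004]
contact_force: [-3.5, 0.4, 11.9]
grip_width: 0.0458
```

Run:
```python
from h import *
o=readout.get_obs();print(np.array(o['joints']))
row((.443,-.15,.29),-98.4,frm=((.458,-.035,.264),-8.4))
```

```text
[-0.4939  0.458   0.533   2.229  -0.4438  0.5522  0.2284]
row [-0.2319  0.0039 -0.052   0.      0.      0.25  ]
```

>>> {"fn": "step_arm", "kwargs": {
  "commands": [
    [0, 0, 0, 0, 0, 0, -1],
    [0, 0, 0, 0, 0, 0, -1],
    [0, 0, 0, 0, 0, 0, -1],
    [0, 0, 0, 0, 0, 0, -1],
    [0, 0, 0, 0, 0, 0, -1],
    [0, 0, -0.04, 0, 0, 0, -1],
    [0, 0, -0.1, 0, 0, 0, -1],
    [0, 0, -0.2, 0, 0, 0, -1],
    [0, 0, -0.28, 0, 0, 0, -1],
    [0, 0, -0.28, 0, 0, 0, -1]
  ]
}}

```text
clock: 15.45
tcp_pos: [0.4591, -0.0351, 0.2665]
orientation: [2.377, 2.048, 0.013]
contact_force: [0.2, 0.2, -1.0]
grip_width: 0.0854
```

>>> {"fn": "step_arm", "kwargs": {
  "commands": [
    [-0.232, 0.004, -0.05, 0, 0, 0.25, -1],
    [-0.232, 0.004, -0.05, 0, 0, 0.25, -1],
    [-0.232, 0.004, -0.05, 0, 0, 0.25, -1],
    [-0.232, 0.004, -0.05, 0, 0, 0.25, -1],
    [-0.232, 0.004, -0.05, 0, 0, 0.25, -1],
    [-0.232, 0.004, -0.05, 0, 0, 0.25, -1],
    [-0.232, 0.004, -0.05, 0, 0, 0.25, -1],
    [-0.232, 0.004, -0.05, 0, 0, 0.25, -1],
    [-0.232, 0.004, -0.05, 0, 0, 0.25, -1],
    [-0.232, 0.004, -0.05, 0, 0, 0.25, -1]
  ]
}}

```text
clock: 16.7
tcp_pos: [0.4433, -0.1499, 0.2902]
orientation: [-3.131, 0.231, -0.011]
contact_force: [0.2, 0.1, 0.7]
grip_width: 0.0854
```

Run:
```python
from h import *
f=grab_frame('wrist'); save(f,'w4');i=f['img'][:,:,::-1]
Z=dict(flat_jaw=.042,jaw_pad=.063,stub_seat=.042,trigger_roll=.133,grip_back=.134,cuvette_box=.01,clamp=0)
o=readout.get_obs();print(np.array(o['tcp_pos']), ray(f,(280,210))[0],np.array(o['joints']))
for t,z in Z.items():
    for d in tip_of(t,f)[:1]: print(t,round(d['p'],2),np.array(d['point']),atz(f,d['point'],z))
```

```text
[ 0.4434 -0.15    0.2904] [ 0.5112 -0.1612  0.3613] [-0.777   0.2639  1.1576  2.0995 -0.304   0.9499 -1.1709]
flat_jaw 0.64 [170.9 193.2] [ 0.4597 -0.0332  0.042 ]
jaw_pad 0.69 [139.3 202. ] [ 0.4587 -0.0066  0.063 ]
stub_seat 0.88 [171.9 193.3] [ 0.4594 -0.0342  0.042 ]
trigger_roll 0.89 [262.5 219.2] [ 0.4425 -0.138   0.133 ]
grip_back 0.65 [306.6 218.3] [ 0.4384 -0.1734  0.134 ]
cuvette_box 0.95 [115.  193.8] [0.4637 0.0474 0.01  ]
clamp 0.56 [188.5 184. ] [ 0.4611 -0.0408  0.    ]
```

View pics/w4.png

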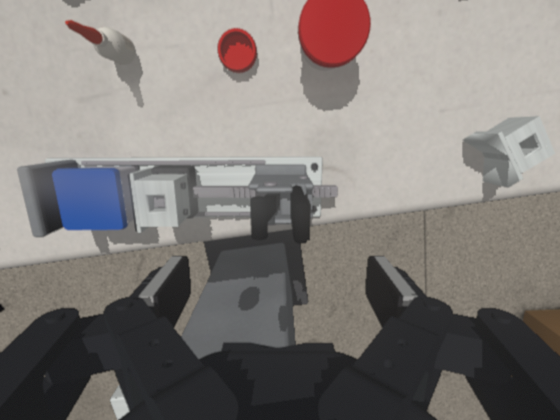

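Run:
```python
from h import *
row((.4408,-.159,.245),-98.4);row((.4408,-.159,.185),-98.4)
```

```text
row [-0.0041  0.0186  0.0921 -0.0007 -0.0014 -0.0002]
row [-0.0051  0.0191  0.2121 -0.0007 -0.0014 -0.0002]
```

>>> {"fn": "step_arm", "kwargs": {
  "commands": [
    [-0.0041, 0.0186, 0.03, -0.0007, -0.0014, 0, -1],
    [-0.0041, 0.0186, 0.09, -0.0007, -0.0014, 0, -1],
    [-0.0041, 0.0186, 0.092, -0.0007, -0.0014, 0, -1],
    [-0.0051, 0.0191, 0.12, -0.0007, -0.0014, 0, -1],
    [-0.0051, 0.0191, 0.15, -0.0007, -0.0014, 0, -1],
    [-0.0051, 0.0191, 0.18, -0.0007, -0.0014, 0, -1],
    [-0.0051, 0.0191, 0.2, -0.0007, -0.0014, 0, -1],
    [-0.0051, 0.0191, 0.212, -0.0007, -0.0014, 0, -1],
    [-0.0051, 0.0191, 0.212, -0.0007, -0.0014, 0, -1],
    [-0.0051, 0.0191, 0.212, -0.0007, -0.0014, 0, -1]
  ]
}}

```text
clock: 18.35
tcp_pos: [0.441, -0.1591, 0.1853]
orientation: [3.133, -0.232, 0.0]
contact_force: [0.4, 0.2, -0.2]
grip_width: 0.0855
```

>>> {"fn": "step_arm", "kwargs": {
  "commands": [
    [0, 0, 0, 0, 0, 0, 0.1],
    [0, 0, 0, 0, 0, 0, 0.1],
    [0, 0, 0, 0, 0, 0, 0.1],
    [0, 0, 0, 0, 0, 0, 0.1],
    [0, 0, 0, 0, 0, 0, 0.1],
    [0, 0, 0, 0, 0, 0, 0.1],
    [0, 0, 0, 0, 0, 0, 0.1],
    [0, 0, 0, 0, 0, 0, 0.1],
    [0, 0, 0, 0, 0, 0, 0.1],
    [0, 0, 0, 0, 0, 0, 0.1]
  ],
  "newtons": 20
}}

```text
clock: 19.6
tcp_pos: [0.4417, -0.1575, 0.1856]
orientation: [-3.131, 0.23, -0.001]
contact_force: [0.8, 6.5, 4.8]
grip_width: 0.0384
```

>>> {"fn": "step_arm", "kwargs": {
  "commands": [
    [0, 0, 0, 0, 0, 0, 0.3],
    [0, 0, 0, 0, 0, 0, 0.3],
    [0, 0, 0, 0, 0, 0, 0.4],
    [0, 0, 0, 0, 0, 0, 0.4],
    [0, 0, 0, 0, 0, 0, 0.5],
    [0, 0, 0, 0, 0, 0, 0.5],
    [0, 0, 0, 0, 0, 0, 0.6],
    [0, 0, 0, 0, 0, 0, 0.6],
    [0, 0, 0, 0, 0, 0, 0.6],
    [0, 0, 0, 0, 0, 0, 0.6]
  ]
}}

```text
clock: 20.85
tcp_pos: [0.4417, -0.1583, 0.186]
orientation: [-3.131, 0.231, -0.002]
contact_force: [-2.1, -3.7, 6.8]
grip_width: 0.029
```

```bash
cat > t.py <<'E'
from h import *
import sys
for n in ('wrist','scene','top'):
    f=grab_frame(n)
    if n=='wrist': save(f,sys.argv[1])
    for t,z in dict(stub_seat=.042,flat_jaw=.042,jaw_pad=.063,cuvette_box=.01,end_stop=0).items():
        for d in tip_of(t,f)[:1]: print(n,t,round(d['p'],2),np.array(d['point']),atz(f,d['point'],z))
E
python3 t.py w5
```

```text
wrist flat_jaw 0.92 [ 97.  221.5] [ 0.4607 -0.022   0.042 ]
wrist jaw_pad 0.83 [ 43.2 234.1] [0.462  0.0038 0.063 ]
scene stub_seat 0.78 [219.6 222. ] [ 0.4577 -0.0267  0.042 ]
scene flat_jaw 0.93 [218.9 219.8] [ 0.4623 -0.0174  0.042 ]
scene jaw_pad 0.78 [213.3 210.9] [ 0.4569 -0.0055  0.063 ]
scene cuvette_box 0.79 [207.7 220.1] [0.47   0.0464 0.01  ]
top stub_seat 0.44 [227.9 245.9] [ 0.4575 -0.0203  0.042 ]
top flat_jaw 0.85 [229.9 245.2] [ 0.4591 -0.0249  0.042 ]
top jaw_pad 0.68 [218.5 240.9] [ 0.468 -0.002  0.063]
top cuvette_box 0.56 [199.8 241. ] [0.4702 0.0503 0.01  ]
```

>>> {"fn": "step_arm", "kwargs": {
  "commands": [
    [0, 0, 0, 0, 0, 0, -0.65],
    [0, 0, 0, 0, 0, 0, -0.65],
    [0, 0, 0, 0, 0, 0, -0.65],
    [0, 0, 0, 0, 0, 0, -0.65],
    [0, 0, 0, 0, 0, 0, -0.65],
    [0, 0, 0, 0, 0, 0, -0.65],
    [0, 0, 0, 0, 0, 0, -0.65],
    [0, 0, 0, 0, 0, 0, -0.65],
    [0, 0, 0, 0, 0, 0, -0.65],
    [0, 0, 0, 0, 0, 0, -0.65]
  ]
}}

```text
clock: 23.0
tcp_pos: [0.4417, -0.1583, 0.186]
orientation: [-3.131, 0.231, -0.002]
contact_force: [-0.0, 0.3, -0.1]
grip_width: 0.0706
```

>>> {"fn": "step_arm", "kwargs": {
  "commands": [
    [0, 0, 0, 0, 0, 0, 0],
    [0, 0, 0, 0, 0, 0, 0],
    [0, 0, 0, 0, 0, 0, 0.1],
    [0, 0, 0, 0, 0, 0, 0.1],
    [0, 0, 0, 0, 0, 0, 0.2],
    [0, 0, 0, 0, 0, 0, 0.2],
    [0, 0, 0, 0, 0, 0, 0.3],
    [0, 0, 0, 0, 0, 0, 0.4],
    [0, 0, 0, 0, 0, 0, 0.5],
    [0, 0, 0, 0, 0, 0, 0.5]
  ]
}}

```text
clock: 24.25
tcp_pos: [0.4421, -0.1585, 0.1865]
orientation: [-3.131, 0.231, -0.003]
contact_force: [-0.7, 0.7, 7.5]
grip_width: 0.0294
```

```bash
python3 t.py w6
```

```text
wrist stub_seat 0.38 [261.7 283.2] [ 0.3904 -0.1384  0.042 ]
wrist flat_jaw 0.69 [ 82.9 222.9] [ 0.4615 -0.0106  0.042 ]
wrist jaw_pad 0.85 [ 28.  233.3] [0.4645 0.0145 0.063 ]
wrist cuvette_box 0.34 [261.4 287.2] [ 0.3685 -0.1328  0.01  ]
scene stub_seat 0.65 [218.1 221.9] [ 0.4554 -0.024   0.042 ]
scene flat_jaw 0.7 [214.5 221.1] [ 0.4514 -0.0153  0.042 ]
scene jaw_pad 0.67 [211.9 205.7] [0.4686 0.0178 0.063 ]
scene cuvette_box 0.71 [250.9 211.7] [0.5759 0.0066 0.01  ]
top stub_seat 0.52 [224.1 245.2] [ 0.4591 -0.0117  0.042 ]
top flat_jaw 0.74 [226.7 244.2] [ 0.4614 -0.0176  0.042 ]
top jaw_pad 0.61 [209.7 241.6] [0.4665 0.0177 0.063 ]
top cuvette_box 0.86 [200.4 241.3] [0.4695 0.0488 0.01  ]
```

>>> {"fn": "step_arm", "kwargs": {
  "commands": [
    [0, 0, 0.001, 0, 0, 0, -0.65],
    [0, 0, 0.001, 0, 0, 0, -0.65],
    [0, 0, 0.001, 0, 0, 0, -0.65],
    [0, 0, 0.001, 0, 0, 0, -0.65],
    [0, 0, 0.001, 0, 0, 0, -0.65],
    [0, 0, 0.001, 0, 0, 0, -0.65],
    [0, 0, 0.001, 0, 0, 0, -0.65],
    [0, 0, 0.001, 0, 0, 0, -0.65],
    [0, 0, 0.001, 0, 0, 0, -0.65],
    [0, 0, 0.001, 0, 0, 0, -0.65]
  ]
}}

```text
clock: 26.4
tcp_pos: [0.4421, -0.1584, 0.186]
orientation: [-3.131, 0.231, -0.003]
contact_force: [-0.2, -0.5, -1.0]
grip_width: 0.0707
```

>>> {"fn": "step_arm", "kwargs": {
  "commands": [
    [0, 0, 0, 0, 0, 0, 0],
    [0, 0, 0, 0, 0, 0, 0],
    [0, 0, 0, 0, 0, 0, 0.1],
    [0, 0, 0, 0, 0, 0, 0.1],
    [0, 0, 0, 0, 0, 0, 0.15],
    [0, 0, 0, 0, 0, 0, 0.2],
    [0, 0, 0, 0, 0, 0, 0.25],
    [0, 0, 0, 0, 0, 0, 0.3],
    [0, 0, 0, 0, 0, 0, 0.35],
    [0, 0, 0, 0, 0, 0, 0.4]
  ]
}}

```text
clock: 27.65
tcp_pos: [0.4433, -0.1541, 0.1863]
orientation: [-3.123, 0.224, -0.001]
contact_force: [0.3, 15.7, 13.7]
grip_width: 0.0398
```

```bash
python3 t.py w7
```

```text
wrist flat_jaw 0.72 [ 88.6 223.4] [ 0.4608 -0.0085  0.042 ]
wrist jaw_pad 0.72 [ 33.3 229.8] [0.4667 0.0164 0.063 ]
scene stub_seat 0.86 [218.4 217.9] [ 0.4664 -0.0093  0.042 ]
scene flat_jaw 0.93 [215.7 217.1] [ 0.4639 -0.0019  0.042 ]
scene jaw_pad 0.82 [210.4 207.7] [0.4605 0.012  0.063 ]
scene cuvette_box 0.57 [205.  217.1] [0.4732 0.0635 0.01  ]
scene end_stop 0.46 [264.7 212.4] [ 0.611  -0.0069  0.    ]
top stub_seat 0.44 [223.3 243.5] [ 0.463  -0.0098  0.042 ]
top flat_jaw 0.75 [223.6 244.5] [ 0.4607 -0.0105  0.042 ]
top jaw_pad 0.6 [211.9 242.9] [0.4636 0.0127 0.063 ]
top cuvette_box 0.91 [198.3 240.5] [0.4714 0.0538 0.01  ]
```

>>> {"fn": "step_arm", "kwargs": {
  "commands": [
    [0, 0, 0, 0, 0, 0, 0.5],
    [0, 0, 0, 0, 0, 0, 0.6],
    [0, 0, 0, 0, 0, 0, 0.8],
    [0, 0, 0, 0, 0, 0, 0.8],
    [0, 0, 0, 0, 0, 0, 0.8],
    [0, 0, 0, 0, 0, 0, 0.8],
    [0, 0, 0, 0, 0, 0, 0.8],
    [0, 0, 0, 0, 0, 0, 0.8],
    [0, 0, 0, 0, 0, 0, 0.8],
    [0, 0, 0, 0, 0, 0, 0.8]
  ],
  "newtons": 22
}}

```text
clock: 29.8
tcp_pos: [0.4433, -0.154, 0.1864]
orientation: [-3.123, 0.224, -0.001]
contact_force: [-1.7, 2.8, 5.8]
grip_width: 0.0392
```

>>> {"fn": "step_arm", "kwargs": {
  "commands": [
    [0, 0, 0, 0, 0, 0, 0.8],
    [0, 0, 0, 0, 0, 0, 0.8],
    [0, 0, 0, 0, 0, 0, 0.8],
    [0, 0, 0, 0, 0, 0, 0.8],
    [0, 0, 0, 0, 0, 0, 0.8],
    [0, 0, 0, 0, 0, 0, 0.8],
    [0, 0, 0, 0, 0, 0, 0.8],
    [0, 0, 0, 0, 0, 0, 0.8],
    [0, 0, 0, 0, 0, 0, 0.8],
    [0, 0, 0, 0, 0, 0, 0.8]
  ],
  "newtons": 23
}}

```text
clock: 31.05
tcp_pos: [0.4433, -0.154, 0.1864]
orientation: [-3.123, 0.224, -0.001]
contact_force: [-0.9, 1.9, 5.4]
grip_width: 0.0393
```

Run:
```python
from h import *
w=grab_frame('wrist')['img'];t=grab_frame('top')['img'];s=grab_frame('scene')['img']
z=lambda a,k:cv2.resize(a,None,fx=k,fy=k,interpolation=cv2.INTER_CUBIC)
c=np.zeros((600,800,3),np.uint8)
c[:300,:400]=z(t[205:280,160:260],4);c[:300,400:800]=z(s[165:240,170:270],4);c[300:600,:400]=cv2.resize(w,(400,300));c[300:600,400:]=z(w[150:300,0:200],2)
cv2.imwrite('pics/end.png',c[:,:,::-1])
o=readout.get_obs();print(o['contact_force'],o['grip_width'],o['tcp_pos'])
```

```text
[-0.3142  2.8753  4.5587] 0.03942603835699967 [ 0.4433 -0.154   0.1864]
```

View pics/end.png

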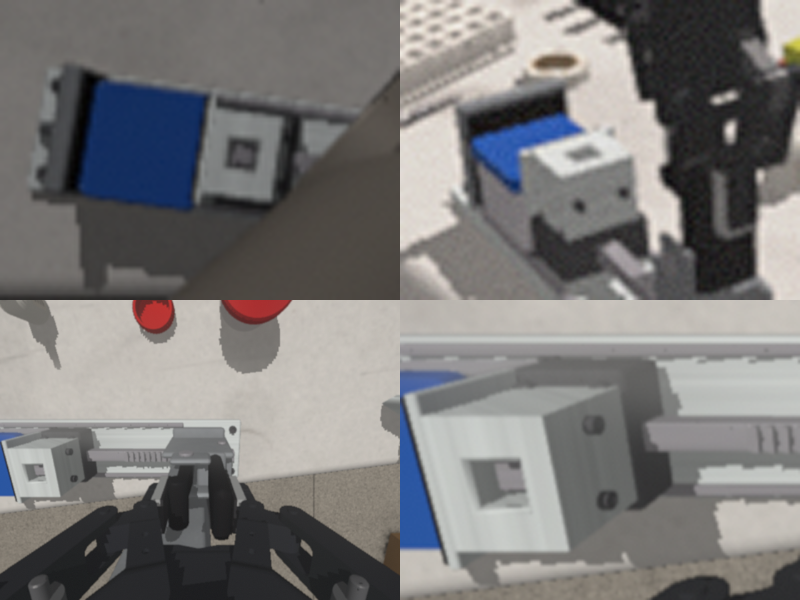

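The jaw sits flush on the carriage, its pad is on the box and the box is on the end stop. The fingers hold the roll squeezed part-way (39 mm). I'm handing in.

```bash
python3 -c "
from h import *
print(r.hand_in()); o=readout.get_obs(); print(o['clock'],o['grip_width'])"
```

```text
the job is handed in; nothing more can be done
None
the job is handed in; nothing more can be done
```

The job is handed in, at about 31 s of the 67 s allowed. The flat jaw is fitted on the stub with its pad towards the box, and the clamp is holding the box against the end stop.

- **Fitting:** I set the jaw down with about 12 N of contact at the expected seat height (tool at 0.124 m, predicted 0.1242 m). I then let go of it.
- **Pumping:** Two full trigger strokes moved the jaw about 11–12 mm each. The third stopped short at a finger opening of about 39 mm, where fully squeezed is 30 mm.
- **Holding force:** I finished holding the trigger with the grip set to 23 N. With up to 5 N lost in the clamp, that is about 18–23 N on the box. This comes from the grip setting and the stated loss, because nothing measures the force on the box directly. The sideways force left on the arm was about 3 N.
- **Last pictures:** The jaw sits flush on the carriage, its pad is on the box and the box is against the end stop. I did not touch the vee jaw, jar, bottle or cap, though the last pictures don't show all of them.
- **Disagreements:** The cameras' position estimates differed by 5–10 mm, so I took the stub and jaw from the same close wrist picture. At the third stroke one scene-camera estimate put the box about 10 mm off the top camera's.

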